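Set a snack place round the plate

TASK

Set a snack place round the plate on the worktop. Stand the grey bowl on the middle of the plate, the shaker beside the plate on the side towards the candle and the teaspoon on its other side, both level with the middle of the plate (neither nearer the robot nor farther) and with about 3 cm between them and its rim, the spoon lying straight away from the robot with its handle end nearest the robot; stand the small glass beside the candle, level with its middle, on the side away from the plate and about 3.5 cm clear of it. Keep everything upright, and do not push the black lidded pot out of place.

Things in the scene. Friction and masses are not known exactly. Their poses are not given: they have to be found in the camera images.
- plate: Dark round side plate with a brown rim, 180 mm across, 22 mm high at the rim, fixed to the worktop; the flat middle is 116 mm across and 9 mm high. Origin: centre of its underside, at worktop height; its axes are always those of the robot base (x away from the robot, y to its left). It may be left or right of the candle. A wall cabinet hangs 0.49 m above the back of the worktop (beyond about 0.55 m from the robot base, between 0.2 m left and the right end).
- candle: Cream candle in a clear glass jar, 76 mm in diameter, 90 mm tall, fixed to the worktop. Origin: centre of its underside; its axes are always those of the robot base.
- bowl: Grey stoneware bowl, round, 105 mm across the rim, 58 mm tall, foot 88 mm across, about 0.2 kg, loose. Too wide to be gripped across: pinch the rim wall (about 8 mm thick where gripped, widening downward; middle of the wall about 48 mm from the axis) from above with one finger inside. Origin: centre of its underside, z up.
- shaker: Clear salt shaker with white contents and a grey domed cap, round, 44 mm in diameter up to 66 mm height, 90 mm tall in all, loose, 0.1 kg. Origin: centre of its underside, z up.
- glass: Small clear tumbler, empty, round, 55 mm across the rim, 46 mm at the foot, 63 mm tall, loose, 0.09 kg; can be gripped across its outside. Origin: centre of its underside, z up.
- spoon: Steel teaspoon, 152 mm long, lying flat, loose, 40 g. Origin: on the worktop side, under the middle of its length; x along the spoon from the handle end (x = -77 mm) to the spoon bowl (35 mm across, centre at x = +58 mm), z up. Round handle 8 mm thick, at the origin 4 to 13 mm above the worktop: grip it there, across y.
- pot: Small black lidded cooking pot with two ears, 140 x 107 x 79 mm, loose, 0.9 kg, at the back. Bystander. Origin: centre of its underside, ears along its x.

How it is judged:
By the outcome, as a careful person would: the job done as asked, in the order asked, and still so for the second after the job is handed in, with the robot touching nothing.
It also fails if it takes over 125 s, if anything falls off the work surface, if the arm or the gripper's body presses on something with over 40 N, if the wrist force passes 120 N, or if a joint passes its speed limit or range.

ROBOT

A 6-joint arm with a two-finger parallel gripper is mounted at the origin on a cart in front of the work surface, level with it; the furniture and walls round the work are solid. World frame = base frame: x ahead of the robot, y to its left, z up, the work surface at z = 0. Lengths are in m, angles in rad, forces in N, time in s.
With the tool pointing down it reaches from about 0.3 to 0.775 m from the base axis. Payload 14.6 kg.
Tool frame: the origin (TCP) lies at the centre of the arm's flange, where the gripper is bolted on; the fingertips stand 199 mm ahead of it and the grasp point (between the pads) lies ctrl.tcp_to_grasp ahead of it (ctrl.tcp_to_grasp is the distance from the TCP to the grasp point, in m); z points along the fingers, y is the line along which they close (so a half turn about z gives the same grasp; the last joint's range is limited). The gripper opens to 94 mm and grips with 3 to 60 N. Pads are 16 mm wide; open, the fingers measure 119 mm over their backs; the gripper's body (75 mm by 177 mm) begins 78 mm behind the grasp point.
Start: joints at [1.062, 0.3, 1.521, -0, 1.321, -0.067], TCP at [0.235, 0.497, 0.405] pointing down, gripper open.
Joint ranges: [-3.03, 3.03], [-0.79, 2.21], [0.23, 2.52], [-1.04, 4.18], [0, 3.07], [-2.55, 2.55]. Speed limits (rad/s): [2.22, 2.22, 2.57, 3.14, 3.14, 3.14].

INTERFACE

Orientations are given as [roll, pitch, yaw] about the fixed x, y, z axes, in that order (R = Rz(yaw) Ry(pitch) Rx(roll)).
In Python, from station import ctrl gives the robot as it stands. The module is installed in compiled form; this text tells all that it offers.
- The arm moves only by the shell command python3 -m jog 'ROWS' [OPENING] [FORCE]. ROWS is JSON, a list of rows, each a list of 6 numbers: the shift along the tool's x, y, z in cm, then the turn, a rotation vector about the tool's x, y, z in rad. In form: [[tx, ty, tz, ax, ay, az], ...]. A call has 1 to 8 rows; each row is the pose to reach, as a shift and turn from the pose commanded when the call began, along the tool's axes at that moment; what a row does not reach only later rows make up. A row lasts 1/10 s, in which the tool goes at most 50 mm and 8.59 degrees, less where a joint would pass 70% of its speed; a pose out of reach is approached as far as the arm can. A call with a gripper value outside its range is refused whole. OPENING is the opening in per cent of the stroke, from 0 (shut) to 100 (fully open), set as the call begins (- or left out, the last holds). The fingers move at their own pace and stop on an object; FORCE is the grip in N (left out, the last holds). Time passes only in rows, so rows that repeat a pose let the fingers close. It gives the time, the measured TCP pose, the force, the opening and the grip force at its end, in the units of the state.
- ctrl.get_obs(): the state, without advancing time (a new reading comes with each control period).
- ctrl.camera(name): name is "scene" or "side" or "wrist"; returns a dict with "img" (400x640x3 uint8, blue, green, red), "intrinsics" (3x3 intrinsics, pixels), "R" (3x3) and "t" (3): a world point X has camera coordinates R X + t. Camera axes: x right, y down, z forward; pixel columns grow to the right and rows downward; lengths in m; the calibration is good to about 2 mm. A picture is of the moment at which its call begins. There is no depth.
- ctrl.hand_in(): hands the job in; it is judged then, once.
The state is a dict: "time_s": time; "qpos": joint angles; "joint_vel": joint speeds; "tau": joint torques, N m; "ee_pos": TCP position; "eef_rot": TCP orientation; "force": force on the tool from outside, world axes, zero at the start; "moment": the same for the moment, N m; "grip_width": finger opening in m; "grip_force": force on a finger pad.
Only numpy, scipy, OpenCV 4.12 (cv2) and the standard library are available. Lean on these libraries where they do the work, as an engineer would, in place of code of your own. Each camera call takes 0.05 s, during which the arm holds its last target. There are 200 camera calls.

## Working session

There is one attempt and no reset: what is moved stays moved. The work goes in short steps, Python scripts to look and compute and a shell command to move; the robot and the scene stay as the last step left them, time stands still between calls to the robot, and variables do not carry over. Pictures are saved under pics/ and viewed, at most 19 in all, crops included, and the job is handed in when it is done.

```bash
mkdir -p pics; cat > h.py <<'E'
import numpy as np,cv2
from station import ctrl
def snap(n,f=None):
    c=ctrl.camera(n)
    if f: cv2.imwrite('pics/'+f,c['img'])
    return c
def ray(c,u,v,z):
    d=np.linalg.inv(c['intrinsics'])@[u,v,1.]; R=np.array(c['R']);o=-R.T@c['t'];w=R.T@d
    return o+w*(z-o[2])/w[2]
def proj(c,X):
    p=np.array(c['intrinsics'])@(np.array(c['R'])@X+c['t']); return p[:2]/p[2]
E
python3 - <<'E'
from h import *
import pickle
for n in('scene','side','wrist'):
    c=snap(n,n+'0.png');pickle.dump(c,open(n+'.pkl','wb'));print(n,-np.array(c['R']).T@c['t'],np.round(c['R'],2).tolist())
o=ctrl.get_obs();print(ctrl.tcp_to_grasp,o['ee_pos'],o['eef_rot'],o['grip_width'])
E
```

```text
scene [-0.24961926 -0.45855464  0.94183699] [[0.49, -0.87, -0.0], [-0.62, -0.35, -0.7], [0.61, 0.35, -0.71]]
side [0.28706182 0.98909227 0.49399282] [[-0.97, -0.23, -0.0], [-0.09, 0.38, -0.92], [0.21, -0.89, -0.4]]
wrist [0.15957051 0.53271257 0.38451925] [[0.43, 0.9, 0.0], [0.87, -0.41, 0.29], [0.26, -0.12, -0.96]]
0.1804 [0.23514869 0.49717183 0.40423097] [-3.14071408e+00 -6.04579311e-05  2.69979411e+00] 0.09414342799841281
```

View pics/scene0.png

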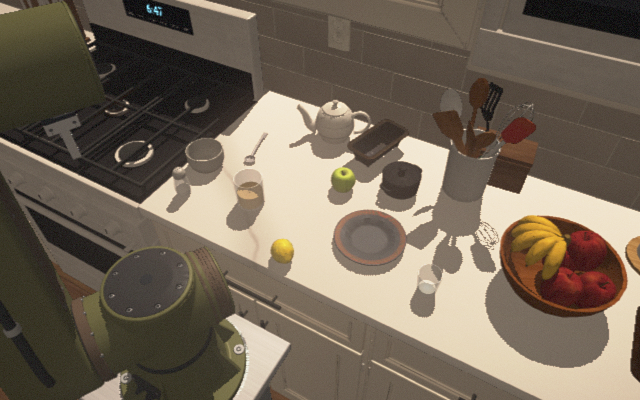

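View pics/side0.png

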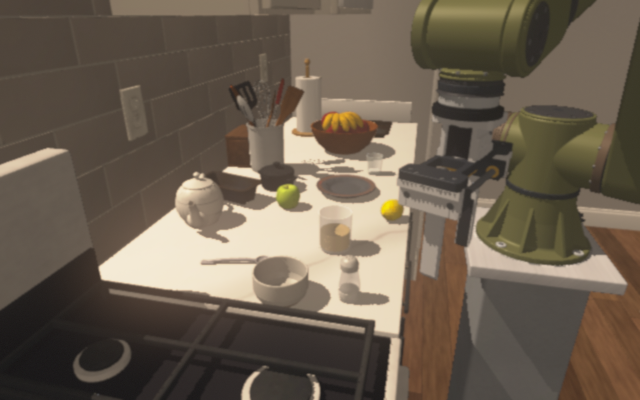

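The scene view shows the bowl at (205,153), shaker (181,181), spoon (256,148), candle (249,190), plate (370,237), glass (429,280), pot (402,180), lemon (283,250) and apple (343,180). In the side view the bowl is at (280,280), shaker (348,278), candle (336,230), plate (346,187) and glass (375,163).

```bash
python3 - <<'E'
from h import *
import pickle
s=pickle.load(open('scene.pkl','rb'));d=pickle.load(open('side.pkl','rb'))
def p(c,n,u,v,z): print(n,ray(c,u,v,z)[:2].round(3))
for a in [('plate L',334,237,.022),('plate R',407,237,.022),('plate c',370,237,.022),('candle top c',249,178,.09),('candle base',249,203,0),('bowl top',205,147,.058),('shaker top',180,170,.09),('shaker base',181,192,0),('spoon hend',266,134,.008),('spoon bowl',250,160,.005),('glass top',430,271,.063),('glass base',427,290,0),('pot',402,178,.05),('apple',343,180,.035),('lemon',283,250,.025)]: p(s,*a)
print()
for a in [('plate c',346,186,.022),('candle top',336,214,.09),('bowl',280,268,.058),('shaker top',348,260,.09),('glass top',375,155,.063),('sp bowl',254,261,.005),('sp h',203,262,.008),('apple',288,196,.035),('lemon',392,210,.025)]: p(d,*a)
big=cv2.resize(s['img'][110:310,150:450],None,fx=2.66,fy=2.66,interpolation=cv2.INTER_CUBIC);cv2.imwrite('pics/c1.png',big)
E
```

```text
plate L [ 0.432 -0.112]
plate R [ 0.52  -0.268]
plate c [ 0.475 -0.189]
candle top c [0.448 0.146]
candle base [0.441 0.153]
bowl top [0.518 0.353]
shaker top [0.385 0.321]
shaker base [0.384 0.341]
spoon hend [0.704 0.273]
spoon bowl [0.582 0.248]
glass top [ 0.419 -0.358]
glass base [ 0.414 -0.364]
pot [ 0.681 -0.184]
apple [ 0.611 -0.043]
lemon [ 0.334 -0.025]

plate c [ 0.473 -0.169]
candle top [0.44  0.164]
bowl [0.51  0.349]
shaker top [0.383 0.344]
glass top [ 0.41 -0.36]
sp bowl [0.599 0.258]
sp h [0.701 0.291]
apple [ 0.61  -0.029]
lemon [ 0.328 -0.025]
```

View pics/c1.png

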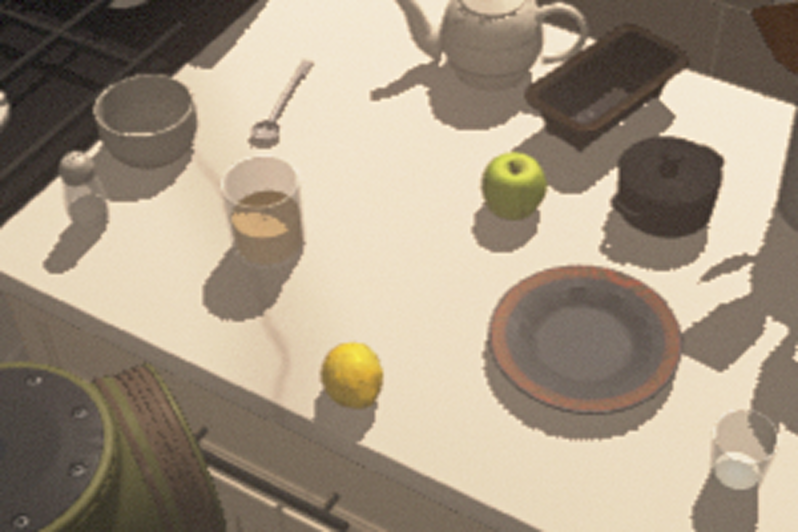

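```bash
cat >> h.py <<'E'
from scipy.spatial.transform import Rotation as Ro
def go(x,y,z,yaw):
    "shift (cm) and turn to put the grasp point at x,y,z pointing down"
    o=ctrl.get_obs();Rc=Ro.from_euler('xyz',o['eef_rot']);Rt=Ro.from_euler('xyz',[np.pi,0,yaw])
    s=Rc.inv().apply(np.array([x,y,z+ctrl.tcp_to_grasp])-o['ee_pos'])*100
    print('go',s.round(2),(Rc.inv()*Rt).as_rotvec().round(3),'t',round(o['time_s'],1),'q',np.round(o['qpos'],2))
E
python3 -c "
from h import *
go(.515,.303,.17,np.pi)"
```

```text
go [-33.6   -5.58   5.39] [-0.001 -0.    -0.442] t 0.1 q [ 1.06  0.3   1.52  0.    1.32 -0.07]
```

```bash
python3 -m jog '[[-5,-1,1,0,0,-0.07],[-10,-2,2,0,0,-0.14],[-15,-3,3,0,0,-0.21],[-20,-4,4,0,0,-0.28],[-25,-5,5,0,0,-0.35],[-30,-5.5,5.4,0,0,-0.41],[-33.6,-5.6,5.4,0,0,-0.44],[-33.6,-5.6,5.4,0,0,-0.44]]' 45 40
python3 - <<'E'
from h import *
import pickle
c=snap('wrist','w1.png');pickle.dump(c,open('w1.pkl','wb'));go(.515,.303,.17,np.pi)
E
```

```text
time_s: 0.95
ee_pos: [0.5184, 0.2999, 0.3497]
eef_rot: [-3.141, -0.0, 3.136]
force: [-0.1, 0.0, 0.6]
grip_width: 0.0424
grip_force: 0.0
go [ 0.16  0.16 -0.06] [-0.001 -0.001 -0.005] t 1.0 q [ 0.47  0.45  1.44 -0.    1.25 -1.1 ]
```

View pics/w1.png

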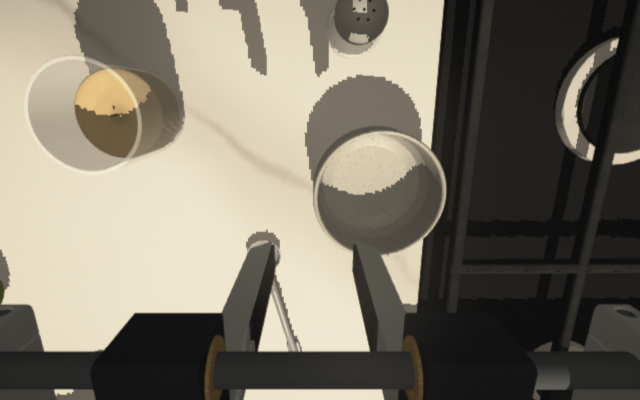

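The wrist view shows the bowl rim centred at about (380,191), the candle rim at (84,115), the shaker cap near (361,13), and the spoon from (263,243) to (297,350).

```bash
python3 - <<'E'
from h import *
import pickle
c=pickle.load(open('w1.pkl','rb'))
for n,u,v,z in [('bowl',380,191,.057),('bowlL',314,191,.057),('bowlR',446,191,.057),('candle',84,115,.09),('cL',26,115,.09),('cR',142,115,.09),('shaker',361,13,.08),('sp',263,243,.006),('sph',297,350,.01)]: print(n,ray(c,u,v,z)[:2].round(4))
b=ray(c,380,191,.057);go(b[0],b[1]-.048,.046,np.pi)
E
```

```text
bowl [0.5064 0.3518]
bowlL [0.5062 0.3   ]
bowlR [0.5066 0.4036]
candle [0.446  0.1509]
cL [0.4459 0.1133]
cR [0.4462 0.1886]
shaker [0.3852 0.3299]
sp [0.5716 0.2503]
sph [0.6924 0.2814]
go [ 1.    0.25 12.34] [-0.001 -0.001 -0.005] t 1.0 q [ 0.47  0.45  1.44 -0.    1.25 -1.1 ]
```

```bash
python3 -m jog '[[1,0.3,4,0,0,0],[1,0.3,8,0,0,0],[1,0.3,11,0,0,0],[1,0.3,12.3,0,0,0],[1,0.3,12.3,0,0,0]]'
python3 -m jog '[[0,0,0,0,0,0],[0,0,0,0,0,0],[0,0,0,0,0,0],[0,0,0,0,0,0],[0,0,0,0,0,0],[0,0,0,0,0,0]]' 0 40
python3 -c "
from h import *
go(.474,-.18-.048,.14,np.pi)"
```

```text
time_s: 1.5
ee_pos: [0.5042, 0.3064, 0.2266]
eef_rot: [-3.14, -0.002, 3.14]
force: [0.2, 0.2, 0.5]
grip_width: 0.0422
grip_force: 0.0
time_s: 2.1
ee_pos: [0.5053, 0.3059, 0.2285]
eef_rot: [3.141, 0.002, 3.139]
force: [2.9, -0.3, 5.5]
grip_width: 0.0092
grip_force: 42.5
go [  3.   -53.39  -9.25] [ 0.001  0.002 -0.002] t 2.1 q [ 0.48  0.58  1.55 -0.    1.   -1.09]
```

```bash
python3 -m jog '[[0,0,-2,0,0,0],[0,0,-5,0,0,0],[0,0,-9,0,0,0],[0,0,-12,0,0,0],[0,-3,-13,0,0,0],[0,-7,-13,0,0,0],[0,-12,-13,0,0,0],[0,-15,-13,0,0,0]]'
python3 -m jog '[[0,-4,0,0,0,0],[0,-8,0,0,0,0],[1,-12,0,0,0,0],[1.5,-16,0,0,0,0],[2,-20,0,0,0,0],[2,-23,0,0,0,0],[2,-25,0,0,0,0],[2,-25,0,0,0,0]]'
python3 - <<'E'
from h import *
import pickle
c=snap('wrist','w2.png');pickle.dump(c,open('w2.pkl','wb'));go(.474,-.18-.048,.1,np.pi);print(ctrl.get_obs()['grip_width'])
E
```

```text
time_s: 2.9
ee_pos: [0.5042, 0.1535, 0.3571]
eef_rot: [-3.141, -0.002, 3.139]
force: [0.2, 1.5, -2.1]
grip_width: 0.0093
grip_force: 40.0
time_s: 3.7
ee_pos: [0.4839, -0.0959, 0.3572]
eef_rot: [3.142, -0.001, 3.137]
force: [0.4, 0.1, -1.7]
grip_width: 0.0088
grip_force: 40.0
go [  0.94 -13.34   7.67] [ 0.    -0.001 -0.004] t 3.8 q [-0.27  0.22  1.74  0.    1.19 -1.83]
0.008677226817904437
```

View pics/w2.png

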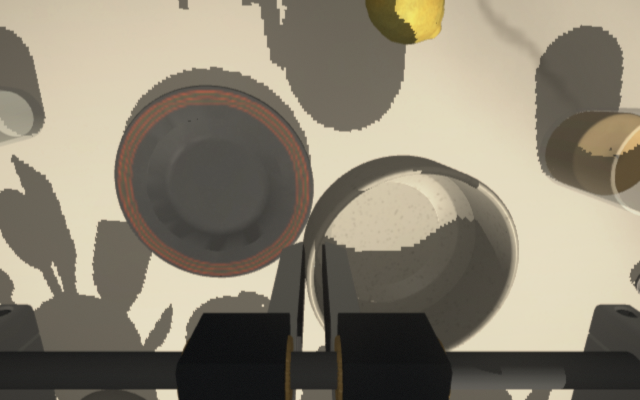

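The plate's outline spans columns 115–313 and rows 86–277, with its centre near (214,181). The bowl is held level, with its rim spanning columns 306–518.

```bash
python3 - <<'E'
from h import *
import pickle
c=pickle.load(open('w2.pkl','rb'))
for n,u,v,z in [('plate',214,181.5,.022),('pL',115,181,.022),('pR',313,181,.022),('pT',214,86,.022),('pB',214,277,.022),('bowlL',306,255,.186),('bowlR',518,255,.186),('btop',412,156,.186)]: print(n,ray(c,u,v,z)[:2].round(4))
g=cv2.cvtColor(c['img'],cv2.COLOR_BGR2HSV);m=((g[...,0]<15)&(g[...,1]>70)&(g[...,2]<190)).astype(np.uint8)
m[:, :100]=0;m[:,325:]=0;m[300:]=0
m=cv2.morphologyEx(m,cv2.MORPH_OPEN,np.ones((3,3)))
k=max(cv2.findContours(m,0,1)[0],key=cv2.contourArea);e=cv2.fitEllipse(cv2.convexHull(k));print(e,ray(c,*e[0],.022))
E
```

```text
plate [ 0.4734 -0.1853]
pL [ 0.4726 -0.2742]
pR [ 0.4732 -0.0963]
pT [ 0.3918 -0.1786]
pB [ 0.5688 -0.1932]
bowlL [ 0.4701 -0.0995]
bowlR [ 0.4705 -0.0019]
btop [ 0.4246 -0.0542]
((212.95858764648438, 181.69203186035156), (181.83111572265625, 196.93511962890625), 123.6893081665039) [ 0.47355163 -0.18626406  0.022     ]
```

```bash
python3 - <<'E'
from h import *
import pickle
c=pickle.load(open('w2.pkl','rb'))
g=cv2.cvtColor(c['img'],cv2.COLOR_BGR2HSV);m=((g[...,0]<15)&(g[...,1]>70)&(g[...,2]<190)).astype(np.uint8)
m[:, :100]=0;m[:,325:]=0;m[300:]=0
m=cv2.morphologyEx(m,cv2.MORPH_OPEN,np.ones((3,3)))
k=max(cv2.findContours(m,0,1)[0],key=cv2.contourArea)
h=cv2.convexHull(k)[:,0].astype(float)
def fit(P):
    A=np.c_[2*P,np.ones(len(P))];s=np.linalg.lstsq(A,(P**2).sum(1),rcond=None)[0];return s[:2],np.sqrt(s[2]+s[:2]@s[:2])
P=np.array([ray(c,u,v,.022)[:2] for u,v in h]);print('plate',fit(P))
# bowl rim points read from the picture
Q=[(518,245),(511,216),(493,190),(470,172),(440,160),(412,156),(380,161),(350,174),(328,195),(313,222),(306,255)]
print('bowl',fit(np.array([ray(c,u,v,.187)[:2] for u,v in Q])))
E
```

```text
plate (array([ 0.4801779 , -0.18625351]), np.float64(0.08654427307252013))
bowl (array([ 0.47274859, -0.05213339]), np.float64(0.04832355422931568))
```

```bash
python3 -m jog '[[0.1,-3,0,0,0,0],[0.2,-6,0,0,0,0],[0.4,-10,0,0,0,0],[0.4,-13,1,0,0,0],[0.4,-13.6,4,0,0,0],[0.4,-13.6,7,0,0,0],[0.4,-13.6,7.7,0,0,0],[0.4,-13.6,7.7,0,0,0]]'
python3 - <<'E'
from h import *
import pickle
c=snap('wrist','w3.png');pickle.dump(c,open('w3.pkl','wb'));go(.480,-.186-.046,.057,np.pi)
snap('side','s3.png')
E
```

```text
time_s: 4.55
ee_pos: [0.4802, -0.2292, 0.2801]
eef_rot: [3.14, -0.002, 3.141]
force: [0.2, -0.4, -1.7]
grip_width: 0.0088
grip_force: 40.3
go [ 0.04 -0.26  4.39] [ 0.     0.    -0.001] t 4.6 q [-0.51  0.4   1.7   0.    1.05 -2.08]
```

View pics/w3.png

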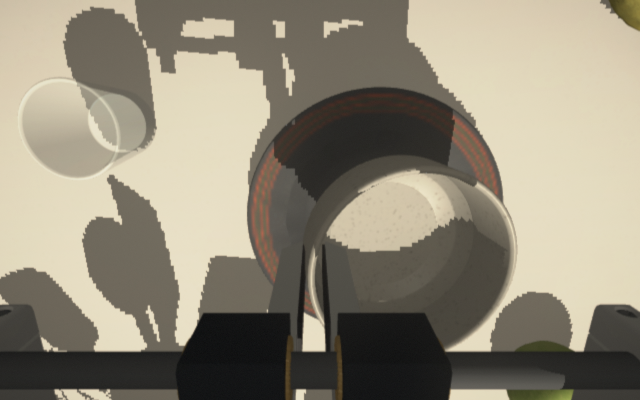

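The plate and the held bowl overlap as expected in this view, with the bowl's outer rim top at (405,154). The glass rim is centred at about (69,128). I'll lower the bowl now.

```bash
python3 -m jog '[[0,-0.3,1.5,0,0,0],[0,-0.3,2.5,0,0,0],[0,-0.3,3.2,0,0,0],[0,-0.3,3.2,0,0,0]]'
python3 -m jog '[[0,0,0.4,0,0,0],[0,0,0.4,0,0,0]]'
python3 -m jog '[[0,0,0.3,0,0,0],[0,0,0.3,0,0,0]]'
python3 -m jog '[[0,0,0.3,0,0,0],[0,0,0.3,0,0,0]]'
python3 - <<'E'
from h import *
snap('scene','s4.png');c=cv2.imread('pics/s4.png')[170:320,290:490];cv2.imwrite('pics/s4c.png',cv2.resize(c,None,fx=3,fy=3,interpolation=2))
E
```

```text
time_s: 5.05
ee_pos: [0.48, -0.2328, 0.2482]
eef_rot: [3.141, -0.001, 3.14]
force: [0.4, 0.2, -2.7]
grip_width: 0.0089
grip_force: 40.3
time_s: 5.25
ee_pos: [0.4801, -0.233, 0.2448]
eef_rot: [-3.141, 0.0, 3.14]
force: [0.8, 0.7, -1.3]
grip_width: 0.009
grip_force: 40.4
time_s: 5.45
ee_pos: [0.4801, -0.2332, 0.2419]
eef_rot: [-3.141, 0.001, 3.14]
force: [1.1, -1.4, 2.7]
grip_width: 0.009
grip_force: 41.5
time_s: 5.65
ee_pos: [0.4802, -0.2333, 0.239]
eef_rot: [-3.141, 0.001, 3.14]
force: [1.4, -3.5, 5.7]
grip_width: 0.009
grip_force: 43.6
```

View pics/s4c.png

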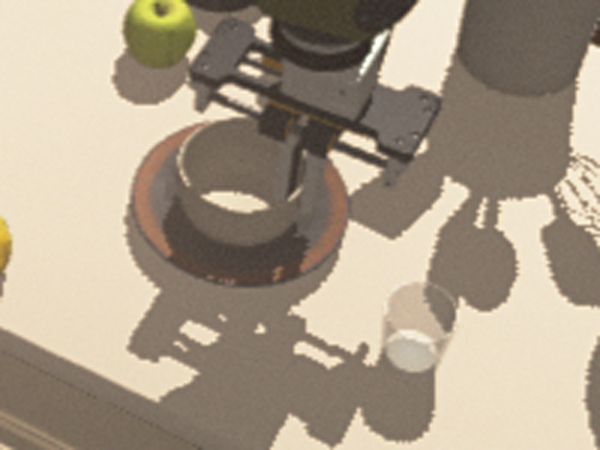

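The bowl is on the plate's flat at about (240,190) in the crop. I'll release it.

```bash
python3 -m jog '[[0,0,0,0,0,0],[0,0,0,0,0,0],[0,0,0,0,0,0],[0,0,0,0,0,0]]' 40
python3 -m jog '[[0,0,-2,0,0,0],[0,0,-5,0,0,0],[0,0,-9,0,0,0],[0,0,-13,0,0,0],[0,4,-15,0,0,0],[1,8,-17,0,0,0],[2,12,-17,0,0,0],[2,12,-17,0,0,0]]'
python3 - <<'E'
from h import *
import pickle
c=snap('wrist','w5.png');pickle.dump(c,open('w5.pkl','wb'))
E
```

```text
time_s: 6.1
ee_pos: [0.4799, -0.2329, 0.2385]
eef_rot: [3.141, -0.0, 3.14]
force: [0.7, -1.0, 0.2]
grip_width: 0.0361
grip_force: 0.0
time_s: 6.9
ee_pos: [0.4593, -0.1099, 0.4094]
eef_rot: [3.141, 0.001, -3.14]
force: [0.9, 0.3, 0.6]
grip_width: 0.0377
grip_force: 0.0
```

View pics/w5.png

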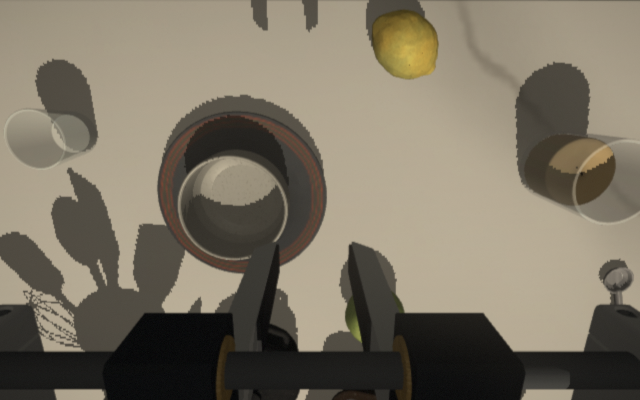

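The bowl now sits on the plate. Its rim spans columns 178–288 and rows 153–259, and the plate spans columns 158–326 and rows 112–272. The glass rim is centred near (35,138).

```bash
python3 - <<'E'
from h import *
import pickle
c=pickle.load(open('w5.pkl','rb'))
def r(n,L,R,T,B,cx,cy,z):
    print(n,[ray(c,u,v,z)[:2].round(4).tolist() for u,v in((L,cy),(R,cy),(cx,T),(cx,B))],'c',(ray(c,cx,T,z)[0]+ray(c,cx,B,z)[0])/2,(ray(c,L,cy,z)[1]+ray(c,R,cy,z)[1])/2)
r('bowl',178,288.5,153,259,233,207,.067)
r('plate',158,326.5,112,272.5,242,192,.022)
r('glass',5,66,109,168,35,138,.063)
g=np.array([0,0]);go(.385,.33,.17,-3.14)
E
```

```text
bowl [[0.4765, -0.2371], [0.4763, -0.1333], [0.4255, -0.1823], [0.5299, -0.1888]] c 0.47772865385041996 -0.18519539636553567
plate [[0.474, -0.2741], [0.4736, -0.096], [0.3917, -0.1808], [0.5682, -0.1905]] c 0.4799589185730889 -0.18506109896811973
glass [[0.4132, -0.3872], [0.413, -0.3324], [0.3879, -0.3546], [0.4404, -0.3663]] c 0.41414686068015205 -0.3597757895283592
go [ 7.45 44.16  5.85] [-0.     0.001 -0.001] t 7.0 q [-0.32  0.12  1.72  0.    1.29 -1.89]
```

```bash
python3 -m jog '[[0,4,0,0,0,0],[1,8,1,0,0,0],[2,13,2,0,0,0],[3,18,3,0,0,0],[4,23,4,0,0,0],[5,28,5,0,0,0],[6,33,5.8,0,0,0],[6.5,36,5.8,0,0,0]]' 85 15
python3 -m jog '[[0,4,0,0,0,0],[0,6,0,0,0,0],[0,6.5,0,0,0,0],[0,6.5,0,0,0,0]]'
python3 - <<'E'
from h import *
import pickle
c=snap('wrist','w6.png');pickle.dump(c,open('w6.pkl','wb'));go(.385,.33,.17,-3.14)
E
```

```text
time_s: 7.75
ee_pos: [0.3956, 0.2488, 0.3495]
eef_rot: [-3.141, -0.001, 3.14]
force: [1.0, 0.4, 0.5]
grip_width: 0.0797
grip_force: 0.0
time_s: 8.15
ee_pos: [0.3965, 0.3119, 0.3501]
eef_rot: [-3.141, -0.001, 3.14]
force: [-0.9, -0.2, -0.2]
grip_width: 0.0801
grip_force: 0.0
go [ 1.15  1.87 -0.01] [-0.001 -0.001 -0.004] t 8.2 q [ 0.59  0.25  1.71 -0.    1.18 -0.98]
```

View pics/w6.png

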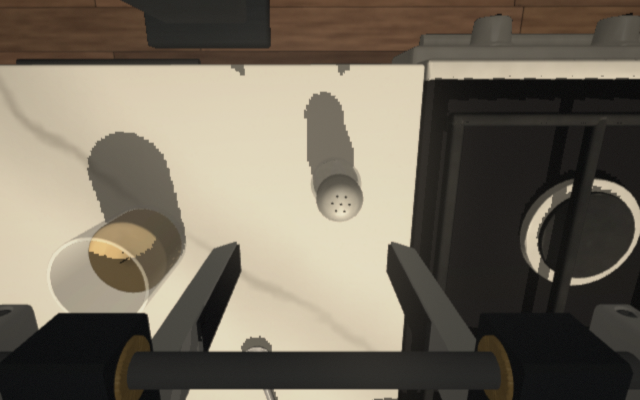

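The shaker's cap is centred at (339,198) and nothing stands near it.

```bash
python3 - <<'E'
from h import *
import pickle
c=pickle.load(open('w6.pkl','rb'))
print(ray(c,340,203,.09),ray(c,339.5,198,.072),ray(c,84,270,.09))
b=ray(c,339.5,199,.075);go(b[0],b[1],.042,-3.14)
E
```

```text
[0.38430963 0.33008165 0.09      ] [0.38576487 0.33101648 0.072     ] [0.43591465 0.14190936 0.09      ]
go [ 1.08  1.95 12.79] [-0.001 -0.001 -0.004] t 8.2 q [ 0.59  0.25  1.71 -0.    1.18 -0.98]
```

```bash
python3 -m jog '[[1.1,1.9,3,0,0,0],[1.1,1.9,7,0,0,0],[1.1,1.9,11,0,0,0],[1.1,1.9,12.8,0,0,0],[1.1,1.9,12.8,0,0,0]]'
python3 -m jog '[[0,0,0,0,0,0],[0,0,0,0,0,0],[0,0,0,0,0,0],[0,0,0,0,0,0],[0,0,0,0,0,0],[0,0,0,0,0,0]]' 0 20
python3 -m jog '[[0,0,-3,0,0,0],[0,0,-7,0,0,0],[0,0,-11,0,0,0],[0,0,-12.5,0,0,0]]'
python3 -c "
from h import *
go(.48,-.0433,.17,-3.14);go(.48,-.0433,.043,-3.14)"
```

```text
time_s: 8.7
ee_pos: [0.3851, 0.3296, 0.2205]
eef_rot: [-3.139, -0.004, 3.138]
force: [0.0, -0.3, 0.7]
grip_width: 0.0798
grip_force: 0.0
time_s: 9.3
ee_pos: [0.385, 0.3311, 0.223]
eef_rot: [3.142, 0.0, 3.14]
force: [-0.3, -1.5, 4.7]
grip_width: 0.0414
grip_force: 20.0
time_s: 9.7
ee_pos: [0.3851, 0.3313, 0.3514]
eef_rot: [3.139, 0.004, 3.14]
force: [0.7, -0.3, -1.8]
grip_width: 0.041
grip_force: 20.0
go [-9.550e+00 -3.744e+01  2.000e-02] [ 0.003  0.004 -0.003] t 9.7 q [ 0.64  0.26  1.7   0.    1.17 -0.93]
go [ -9.5  -37.48  12.72] [ 0.003  0.004 -0.003] t 9.7 q [ 0.64  0.26  1.7   0.    1.17 -0.93]
```

```bash
python3 -m jog '[[-1,-3,0,0,0,0],[-2,-7,0,0,0,0],[-3,-11.5,0,0,0,0],[-4,-16,0,0,0,0],[-5.5,-20.5,0,0,0,0],[-6.5,-25,0,0,0,0],[-8,-29.5,0,0,0,0],[-9,-33,0,0,0,0]]'
python3 -m jog '[[-0.5,-3,0,0,0,0],[-0.5,-4.4,0,0,0,0],[-0.5,-4.4,4,0,0,0],[-0.5,-4.4,8,0,0,0],[-0.5,-4.4,11,0,0,0],[-0.5,-4.4,12,0,0,0],[-0.5,-4.4,12,0,0,0]]'
python3 -c "
from h import *
go(.48,-.0433,.043,-3.14)"
```

```text
time_s: 10.5
ee_pos: [0.4747, -0.0014, 0.3477]
eef_rot: [-3.141, 0.0, 3.139]
force: [1.5, 1.2, -1.3]
grip_width: 0.0411
grip_force: 20.0
time_s: 11.2
ee_pos: [0.4792, -0.0426, 0.2271]
eef_rot: [3.141, -0.002, 3.14]
force: [1.1, 0.1, -0.3]
grip_width: 0.0408
grip_force: 20.0
go [-0.08 -0.07  0.37] [ 0.    -0.002 -0.003] t 11.2 q [-0.16  0.39  1.87  0.    0.89 -1.73]
```

```bash
python3 -m jog '[[-0.1,-0.1,0.3,0,0,0],[-0.1,-0.1,0.4,0,0,0],[-0.1,-0.1,0.4,0,0,0]]'
python3 -m jog '[[0,0,0,0,0,0],[0,0,0,0,0,0],[0,0,0,0,0,0]]' 62
python3 -m jog '[[0,0,-4,0,0,0],[0,0,-8,0,0,0],[0,0,-11,0,0,0],[0,4,-12,0,0,0],[-2,8,-12,0,0,0],[-3,13,-11,0,0,0],[-3,18,-11,0,0,0],[-3,21,-11,0,0,0]]'
python3 -c "
from h import *
go(.56,.26,.17,-3.14)
import pickle
c=snap('wrist','w7.png');pickle.dump(c,open('w7.pkl','wb'))"
```

```text
time_s: 11.5
ee_pos: [0.4805, -0.044, 0.2245]
eef_rot: [-3.141, 0.002, 3.14]
force: [0.7, 0.0, -1.0]
grip_width: 0.0409
grip_force: 20.0
time_s: 11.8
ee_pos: [0.4804, -0.044, 0.2239]
eef_rot: [-3.142, 0.0, 3.14]
force: [0.5, 0.9, -0.3]
grip_width: 0.0577
grip_force: 0.0
time_s: 12.6
ee_pos: [0.5104, 0.1687, 0.3334]
eef_rot: [3.142, -0.001, 3.141]
force: [1.2, -0.2, -0.2]
grip_width: 0.0579
grip_force: 0.0
go [-4.96  9.13 -1.71] [ 0.    -0.001 -0.002] t 12.6 q [ 0.25  0.34  1.64  0.    1.16 -1.32]
```

View pics/w7.png

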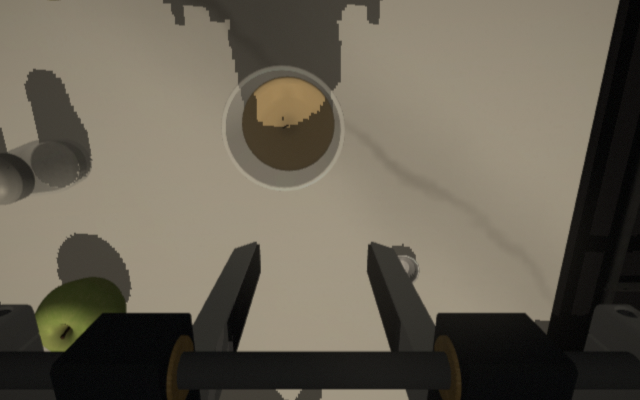

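The candle rim spans columns 223–344 and rows 66–190. The spoon is mostly hidden behind the right finger, with its bowl at (405,267). I'll move over it with the gripper open for a clear look.

```bash
python3 -m jog '[[0,4,0.5,0,0,0],[-2,8,1,0,0,0],[-5,10.5,1,0,0,0],[-8,10.6,1,0,0,0],[-10,10.6,1,0,0,0],[-10,10.6,1,0,0,0]]' 100
python3 - <<'E'
from h import *
import pickle
go(.56,.26,.17,-3.14)
c=snap('wrist','w8.png');pickle.dump(c,open('w8.pkl','wb'))
d=pickle.load(open('w7.pkl','rb'))
print('candle',(ray(d,283.5,66,.09)[0]+ray(d,283.5,190,.09)[0])/2,(ray(d,223,127,.09)[1]+ray(d,344,127,.09)[1])/2)
s=pickle.load(open('scene.pkl','rb'));print('crock',ray(s,465,197,0),ray(s,446,150,.15),ray(s,500,145,.15))
E
```

```text
time_s: 13.25
ee_pos: [0.6124, 0.2714, 0.3228]
eef_rot: [-3.141, -0.0, 3.139]
force: [-0.3, 0.6, -1.2]
grip_width: 0.094
grip_force: 0.0
go [ 5.23 -1.15 -2.75] [-0.    -0.    -0.004] t 13.2 q [ 0.36  0.64  1.23 -0.    1.28 -1.21]
candle 0.4473394773641215 0.15026194360079714
crock [ 7.47044590e-01 -3.47895087e-01 -1.11022302e-16] [ 0.72724128 -0.27235166  0.15      ] [ 0.81375058 -0.38640076  0.15      ]
```

View pics/w8.png

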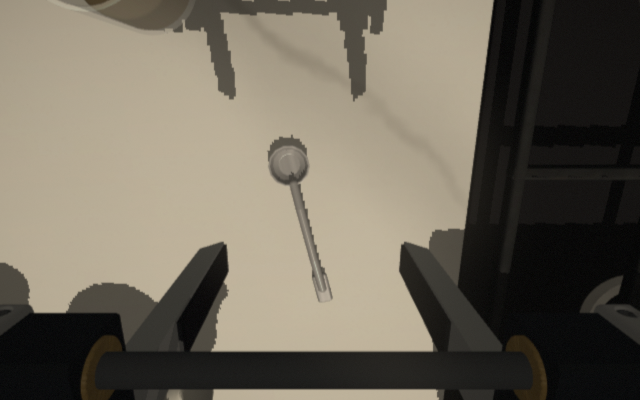

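The spoon's bowl is centred at (288,165) and its handle end is at (324,299). It lies between the open fingers.

```bash
python3 - <<'E'
from h import *
import pickle
c=pickle.load(open('w8.pkl','rb'))
b=ray(c,288,165,.008);h=ray(c,324,299,.01)
d=(b-h)[:2];L=np.hypot(*d);d/=L;o=b[:2]-.058*d
print(b,h,L,d,o,'phi',np.arctan2(-d[1],-d[0]))
yaw=np.pi+np.arctan2(-d[1],-d[0]);go(o[0],o[1],.010,yaw)
E
```

```text
[0.58366982 0.2501515  0.008     ] [0.70873201 0.28089261 0.01      ] 0.12878497306915856 [-0.9710931  -0.23870103] [0.63999322 0.26399616] phi 0.24102799612629455
go [-2.88 -0.74 13.25] [-0.    -0.001 -0.243] t 13.3 q [ 0.36  0.63  1.23  0.    1.28 -1.21]
```

```bash
python3 -m jog '[[-1,-0.4,2,0,0,-0.12],[-2,-0.8,5,0,0,-0.24],[-2.6,-0.8,8.5,0,0,-0.243],[-2.6,-0.8,10.5,0,0,-0.243],[-2.6,-0.8,11.5,0,0,-0.243],[-2.6,-0.8,12,0,0,-0.243],[-2.6,-0.8,12,0,0,-0.243]]' 40 25
python3 -c "
from h import *
go(.637,.263,.0215,np.pi+.241);snap('wrist','w9.png')"
```

```text
time_s: 14.0
ee_pos: [0.6367, 0.2638, 0.2042]
eef_rot: [3.142, 0.0, -2.9]
force: [-0.3, 0.4, 0.4]
grip_width: 0.0416
grip_force: 0.0
go [-0.01 -0.09  0.23] [0. 0. 0.] t 14.0 q [ 0.34  0.81  1.23  0.    1.1  -1.47]
```

```bash
python3 -m jog '[[0,0,0.2,0,0,0],[0,0,0.2,0,0,0]]'
python3 -m jog '[[0,0,0,0,0,0],[0,0,0,0,0,0],[0,0,0,0,0,0],[0,0,0,0,0,0],[0,0,0,0,0,0],[0,0,0,0,0,0]]' 0 30
python3 -m jog '[[0,0,-2,0,0,0],[0,0,-5,0,0,0],[0,0,-8,0,0,0],[0,0,-8,0,0,0]]'
python3 -c "
from h import *
go(.5,.05,.18,np.pi+.241);snap('wrist','w10.png')"
```

```text
time_s: 14.25
ee_pos: [0.6369, 0.2637, 0.2024]
eef_rot: [3.141, 0.001, -2.9]
force: [-0.2, -0.6, 0.3]
grip_width: 0.0375
grip_force: 0.0
time_s: 14.85
ee_pos: [0.6369, 0.2637, 0.2017]
eef_rot: [3.142, 0.0, -2.9]
force: [-1.0, -0.6, 0.3]
grip_width: 0.0068
grip_force: 30.0
time_s: 15.25
ee_pos: [0.6374, 0.2639, 0.2865]
eef_rot: [3.141, 0.007, -2.9]
force: [-0.2, -0.3, -0.2]
grip_width: 0.0066
grip_force: 30.0
go [ 18.4  -17.48  -7.53] [0.001 0.007 0.   ] t 15.2 q [ 0.34  0.72  1.19 -0.    1.23 -1.47]
```

View pics/w10.png

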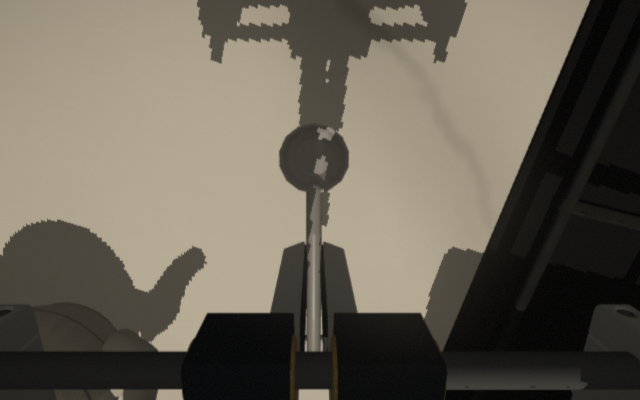

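The spoon is held straight along the tool, with its bowl at (314,157). Next I back out, raise it and turn it.

```bash
python3 - <<'E'
from h import *
s=ctrl.camera('wrist');o=ctrl.get_obs();p=ray(s,314,157,o['ee_pos'][2]-ctrl.tcp_to_grasp-.0135)
print('bowl in tool',Ro.from_euler('xyz',o['eef_rot']).inv().apply(p-o['ee_pos']))
E
python3 -m jog '[[3,0,-2,0,0,0.1],[7,-2,-4,0,0,0.2],[11,-4,-6,0,0,0.35],[15,-7,-7.5,0,0,0.5],[17,-11,-7.5,0,0,0.65],[18.5,-15,-7.5,0,0,0.8],[18.5,-18,-7.5,0,0,0.95],[18.5,-18,-7.5,0,0,1.1]]'
python3 -c "
from h import *
go(.47,-.03,.18,1.5);go(.4803,-.312,.15,0)"
```

```text
bowl in tool [ 5.40433853e-02 -5.77740617e-05  1.93868356e-01]
time_s: 16.15
ee_pos: [0.5003, 0.0419, 0.3555]
eef_rot: [-3.14, -0.001, 2.273]
force: [-0.2, 1.6, -0.2]
grip_width: 0.0074
grip_force: 30.0
go [-3.52 -6.96 -0.48] [-0.002 -0.     0.773] t 16.1 q [ 0.01  0.24  1.71 -0.    1.19 -0.69]
go [-25.71 -24.39   2.53] [-2.000e-03  1.000e-03  2.273e+00] t 16.1 q [ 0.01  0.24  1.71 -0.    1.19 -0.69]
```

```bash
python3 -m jog '[[-1,-2,0,0,0,0.14],[-2.5,-4,0,0,0,0.28],[-4,-6,0,0,0,0.42],[-5.5,-8.5,0,0,0,0.56],[-7,-11,0,0,0,0.7],[-8.5,-13,0,0,0,0.84],[-9,-14,0,0,0,0.98],[-9,-14,0,0,0,1.12]]'
python3 -c "
from h import *
go(.483,-.3123,.15,0)"
```

```text
time_s: 16.95
ee_pos: [0.4525, -0.1161, 0.3553]
eef_rot: [-3.139, 0.0, 1.155]
force: [0.2, -0.3, -0.9]
grip_width: 0.0067
grip_force: 30.0
go [-16.72  10.72   2.47] [-0.002  0.002  1.155] t 16.9 q [-0.33  0.17  1.81 -0.    1.17  0.09]
```

```bash
python3 -m jog '[[-2,1.5,0,0,0,0.14],[-4.5,3,0.5,0,0,0.28],[-7,4.5,1,0,0,0.42],[-9.5,6,1.5,0,0,0.56],[-12,7.5,2,0,0,0.7],[-14.5,9,2.5,0,0,0.84],[-16.7,10.7,2.5,0,0,0.98],[-16.7,10.7,2.5,0,0,1.12]]'
python3 -m jog '[[0,0,0,0,0,0.04],[0,0,0,0,0,0.04]]'
python3 -c "
from h import *
go(.483,-.3123,.05,0)
c=snap('wrist','w11.png')"
```

```text
time_s: 17.75
ee_pos: [0.4849, -0.3131, 0.3296]
eef_rot: [-3.14, 0.002, 0.035]
force: [0.2, 0.1, -0.1]
grip_width: 0.0067
grip_force: 30.0
time_s: 17.95
ee_pos: [0.4849, -0.3107, 0.33]
eef_rot: [-3.14, 0.002, 0.002]
force: [0.2, 0.9, -0.7]
grip_width: 0.007
grip_force: 30.0
go [-0.17  0.17  9.96] [-0.002  0.002  0.002] t 17.9 q [-0.63  0.43  1.53  0.    1.19  0.94]
```

View pics/w11.png

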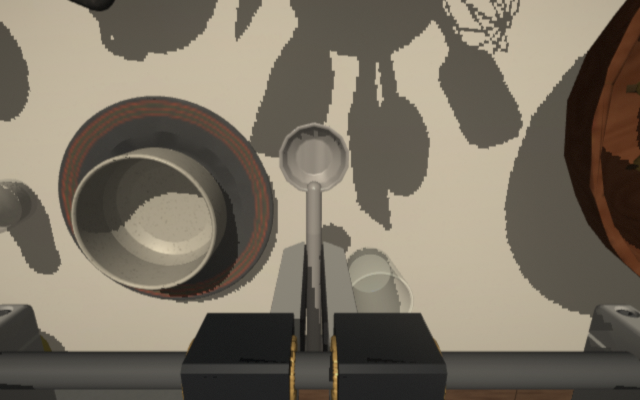

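The spoon bowl is at (314,157), midway between the plate and the fruit bowl, with the glass to its right and clear of it. I'll lower it.

```bash
python3 -m jog '[[-0.2,0.2,3,0,0,0],[-0.2,0.2,7,0,0,0],[-0.2,0.2,10,0,0,0],[-0.2,0.2,11.5,0,0,0],[-0.2,0.2,12.2,0,0,0],[-0.2,0.2,12.6,0,0,0],[-0.2,0.2,12.6,0,0,0]]'
python3 -m jog '[[0,0,0.1,0,0,0],[0,0,0.1,0,0,0]]'
python3 -m jog '[[0,0,0,0,0,0],[0,0,0,0,0,0],[0,0,0,0,0,0]]' 22
python3 -m jog '[[0,0,-3,0,0,0],[0,0,-7,0,0,0],[0,0,-11,0,0,0],[0,0,-14,0,0,0],[-3,0,-16,0,0,0],[-6,0,-17,0,0,0],[-6,0,-17,0,0,0]]'
python3 - <<'E'
from h import *
import pickle
c=snap('wrist','w12.png');pickle.dump(c,open('w12.pkl','wb'))
go(.414,-.36,.15,np.pi/2)
E
```

```text
time_s: 18.7
ee_pos: [0.4832, -0.3128, 0.2063]
eef_rot: [3.141, -0.001, 0.003]
force: [-0.4, 0.3, -0.8]
grip_width: 0.0068
grip_force: 30.0
time_s: 18.9
ee_pos: [0.4832, -0.3127, 0.2054]
eef_rot: [3.141, -0.001, 0.003]
force: [-0.3, -0.8, -0.6]
grip_width: 0.0075
grip_force: 30.0
time_s: 19.2
ee_pos: [0.483, -0.3127, 0.2048]
eef_rot: [3.141, -0.0, 0.003]
force: [-0.0, -0.6, 0.1]
grip_width: 0.0205
grip_force: 0.0
time_s: 19.9
ee_pos: [0.421, -0.3129, 0.3765]
eef_rot: [3.14, -0.002, 0.002]
force: [-0.1, 0.6, 0.6]
grip_width: 0.0209
grip_force: 0.0
go [-0.83  4.7   4.54] [ 0.002 -0.    -1.569] t 19.9 q [-0.71  0.27  1.63  0.    1.24  0.86]
```

View pics/w12.png

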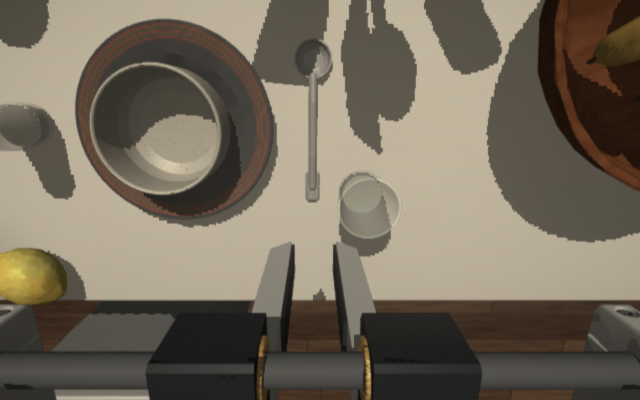

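The spoon lies straight from (313,60) to (312,200), beside the plate (columns 76–274, rows 20–219). The glass rim is centred at (369,206).

```bash
python3 - <<'E'
from h import *
import pickle
c=pickle.load(open('w12.pkl','rb'))
def r(n,L,R,T,B,z):
    cx,cy=(L+R)/2,(T+B)/2
    x,y=(ray(c,cx,T,z)[0]+ray(c,cx,B,z)[0])/2,(ray(c,L,cy,z)[1]+ray(c,R,cy,z)[1])/2
    print(n,round(x,4),round(y,4));return x,y
r('plate',76,274,20,219,.022);r('bowl',91,229,62,195,.067)
g=r('glass',338,401,175,238,.063)
print('spoon',ray(c,313,60,.006),ray(c,312,200,.008))
go(g[0],g[1],.12,np.pi/2)
E
```

```text
plate 0.4792 -0.188
bowl 0.4791 -0.1922
glass 0.4156 -0.3618
spoon [ 0.53826276 -0.31320847  0.006     ] [ 0.4063189  -0.31252304  0.008     ]
go [-0.67  4.88  7.54] [ 0.002 -0.    -1.569] t 19.9 q [-0.71  0.27  1.63  0.    1.24  0.86]
```

```bash
python3 -m jog '[[-0.1,1,0,0,0,-0.14],[-0.2,2,0.5,0,0,-0.28],[-0.4,3,1,0,0,-0.42],[-0.6,4,1.5,0,0,-0.56],[-0.7,4.9,2,0,0,-0.7],[-0.7,4.9,2.5,0,0,-0.84],[-0.7,4.9,3,0,0,-0.98],[-0.7,4.9,3.5,0,0,-1.12]]' 90 12
python3 -m jog '[[0,0,0.5,0,0,-0.15],[0,0,1,0,0,-0.3],[0,0,1.5,0,0,-0.45],[0,0,1.5,0,0,-0.45]]'
python3 -c "
from h import *
go(.4150,-.361,.034,np.pi/2)"
```

```text
time_s: 20.75
ee_pos: [0.4168, -0.3619, 0.3387]
eef_rot: [-3.141, -0.0, 1.129]
force: [-0.1, -0.3, -0.1]
grip_width: 0.0816
grip_force: 0.0
time_s: 21.15
ee_pos: [0.4167, -0.3617, 0.3234]
eef_rot: [-3.14, -0.001, 1.576]
force: [0.1, 0.1, -0.5]
grip_width: 0.0846
grip_force: 0.0
go [ 0.06 -0.16 10.9 ] [-0.001 -0.001  0.005] t 21.1 q [-0.78  0.38  1.61  0.    1.15 -0.79]
```

```bash
python3 -m jog '[[0.1,-0.2,3,0,0,0],[0.1,-0.2,7,0,0,0],[0.1,-0.2,10,0,0,0],[0.1,-0.2,10.9,0,0,0],[0.1,-0.2,10.9,0,0,0]]'
python3 -m jog '[[0,0,0,0,0,0],[0,0,0,0,0,0],[0,0,0,0,0,0],[0,0,0,0,0,0],[0,0,0,0,0,0],[0,0,0,0,0,0]]' 0 12
python3 -m jog '[[0,0,-2,0,0,0],[0,0,-5,0,0,0],[0,0,-9,0,0,0],[0,0,-13,0,0,0],[0,0,-14,0,0,0]]'
python3 -c "
from h import *
go(.447,.251,.173,np.pi/2);snap('wrist','w13.png')"
```

```text
time_s: 21.65
ee_pos: [0.4144, -0.3608, 0.215]
eef_rot: [-3.14, -0.001, 1.57]
force: [0.3, -0.8, 0.7]
grip_width: 0.0849
grip_force: 0.0
time_s: 22.25
ee_pos: [0.4142, -0.361, 0.2162]
eef_rot: [3.141, 0.001, 1.573]
force: [-1.2, 0.4, 5.6]
grip_width: 0.0531
grip_force: 12.0
time_s: 22.75
ee_pos: [0.4143, -0.361, 0.3599]
eef_rot: [3.137, 0.004, 1.573]
force: [-0.1, -0.4, -1.1]
grip_width: 0.0535
grip_force: 12.0
go [61.19  3.39  0.41] [0.004 0.004 0.002] t 22.8 q [-0.78  0.34  1.58  0.    1.22 -0.79]
```

View pics/w13.png

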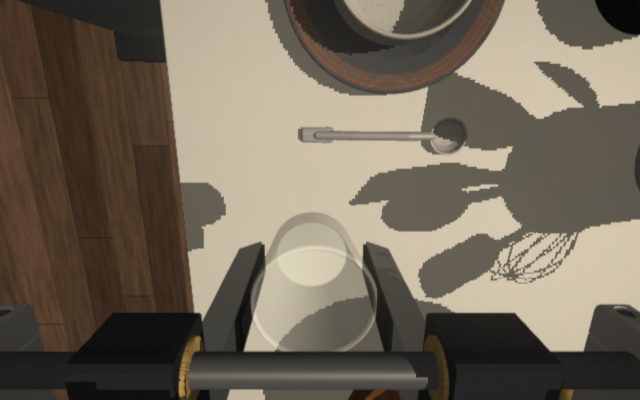

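The glass is held upright between the pads, with its rim centred at about (313,298), and the spoon is undisturbed. I'll carry it across to the candle.

```bash
python3 -m jog '[[3,0,0,0,0,0],[7,0,0,0,0,0],[11.5,0.5,0,0,0,0],[16,1,0,0,0,0],[20.5,1.5,0,0,0,0],[25,2,0,0,0,0],[29,2.5,0,0,0,0],[31,2.5,0,0,0,0]]'
python3 -m jog '[[3,0,0,0,0,0],[7,0,0,0,0,0],[11.5,0.3,0,0,0,0],[16,0.5,0,0,0,0],[20.5,0.8,0,0,0,0],[25,0.9,0,0,0,0],[28.5,0.9,0,0,0,0],[30.2,0.9,0,0,0,0]]'
python3 -m jog '[[0,0,3,0,0,0],[0,0,6,0,0,0],[0,0,6,0,0,0]]'
python3 -c "
from h import *
go(.4475,.251,.036,np.pi/2)"
```

```text
time_s: 23.6
ee_pos: [0.4384, -0.0482, 0.3542]
eef_rot: [-3.139, -0.001, 1.575]
force: [0.5, 0.5, -0.1]
grip_width: 0.0533
grip_force: 12.0
time_s: 24.4
ee_pos: [0.4463, 0.2537, 0.3537]
eef_rot: [-3.139, 0.001, 1.575]
force: [-0.2, -0.8, -0.9]
grip_width: 0.053
grip_force: 12.0
time_s: 24.7
ee_pos: [0.4459, 0.2509, 0.291]
eef_rot: [-3.134, 0.004, 1.573]
force: [-0.4, -0.7, -0.7]
grip_width: 0.0532
grip_force: 12.0
go [0.04 0.21 7.45] [-0.008  0.004  0.002] t 24.7 q [ 0.44  0.34  1.75 -0.    1.06  0.44]
```

```bash
python3 -m jog '[[0,0.2,3,0,0,0],[0,0.2,5.5,0,0,0],[0,0.2,6.8,0,0,0],[0,0.2,7.2,0,0,0],[0,0.2,7.2,0,0,0]]'
python3 -m jog '[[0,0,0.2,0,0,0],[0,0,0.2,0,0,0]]'
python3 -m jog '[[0,0,0,0,0,0],[0,0,0,0,0,0],[0,0,0,0,0,0],[0,0,0,0,0,0]]' 85
python3 -m jog '[[0,0,-4,0,0,0],[0,0,-8,0,0,0],[0,0,-12,0,0,0],[0,0,-16,0,0,0],[-4,-3,-18,0,0,0],[-8,-6,-18,0,0,0],[-12,-8,-18,0,0,0],[-12,-8,-18,0,0,0]]'
python3 - <<'E'
from h import *
import pickle
c=snap('wrist','w14.png');pickle.dump(c,open('w14.pkl','wb'));c=snap('scene','s14.png')
E
```

```text
time_s: 25.2
ee_pos: [0.4491, 0.2513, 0.2241]
eef_rot: [3.142, -0.0, 1.573]
force: [0.1, -0.4, -0.6]
grip_width: 0.0532
grip_force: 12.0
time_s: 25.4
ee_pos: [0.4491, 0.2513, 0.2224]
eef_rot: [3.141, -0.0, 1.573]
force: [0.4, 0.3, -0.2]
grip_width: 0.0531
grip_force: 12.0
time_s: 25.8
ee_pos: [0.4489, 0.2512, 0.2218]
eef_rot: [3.141, -0.0, 1.573]
force: [0.6, 0.1, 0.2]
grip_width: 0.0793
grip_force: 0.0
time_s: 26.6
ee_pos: [0.3671, 0.1284, 0.402]
eef_rot: [3.141, 0.0, 1.57]
force: [0.5, 0.6, 1.2]
grip_width: 0.0797
grip_force: 0.0
```

View pics/w14.png

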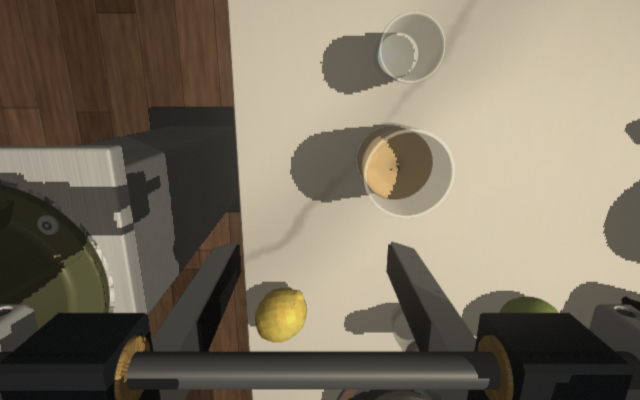

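View pics/s14.png

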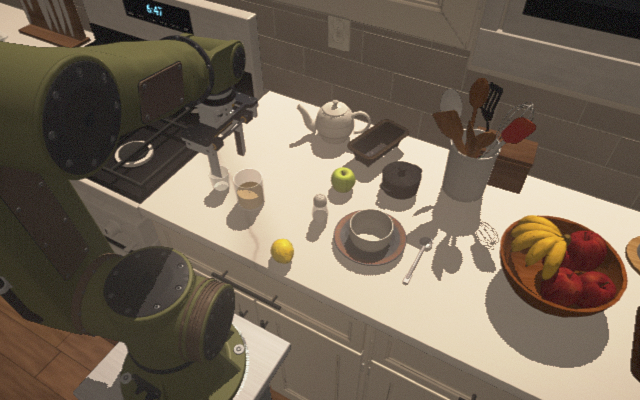

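In the wrist view the glass rim spans (379–445, 13–82) and the candle rim (363–454, 129–216). The scene view shows every item upright, with the spoon from (427,240) to (406,282) and the shaker at (320,207). The pot is still at (402,180).

```bash
python3 - <<'E'
from h import *
import pickle
c=pickle.load(open('w14.pkl','rb'))
for n,L,R,T,B,z in[('glass',379,445,13,82,.063),('candle',363,454,129,216,.09)]:
    cx,cy=(L+R)/2,(T+B)/2
    print(n,(ray(c,L,cy,z)+ray(c,R,cy,z))[:2]/2,(ray(c,cx,T,z)+ray(c,cx,B,z))[:2]/2)
E
```

```text
glass [0.44925882 0.250563  ] [0.44930805 0.24989671]
candle [0.44710143 0.15178964] [0.447193   0.15049232]
```

```bash
python3 -m jog '[[0,0,0,0,0,0],[0,0,0,0,0,0]]' | head -1; python3 -c "
from station import ctrl
print(ctrl.hand_in())"
```

```text
time_s: 26.9
the job is handed in; nothing more can be done
None
```

I set the snack place and handed it in at 26.9 s: the bowl is within about 5 mm of the plate's middle, the shaker and spoon are about 3 cm from its rim, the glass is about 3.4 cm clear of the candle, everything is upright and the pot is where it was.

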